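# Hang rinsed wash cups on the air dryer

## Robot

A 6-joint arm with a two-finger parallel gripper is mounted at the origin on the work surface. World frame = base frame: x ahead of the robot, y to its left, z up, the work surface at z = 0. Lengths are in m, angles in rad, forces in N, time in s.
With the tool pointing down it reaches from about 0.35 to 0.975 m from the base axis. Payload 4.9 kg.
Tool frame: the origin (TCP) lies at the very end of the fingers, on their centre line; the grasp point (between the pads) lies ctrl.hold_point_z behind it (ctrl.hold_point_z is the distance from the TCP to the grasp point, in m); z points along the fingers, y is the line along which they close (so a half turn about z gives the same grasp; the last joint's range is limited). The gripper opens to 85 mm and grips with 20 to 120 N. Pads are 22 mm wide; open, the fingers measure 114 mm over their backs; the gripper's body (76 mm by 85 mm) begins 54 mm behind the grasp point. The pads swing forward as they close: fully open they stand 13 mm farther back than shut.
Start: joints at [-1.43, 0.053, 1.613, -0, 1.476, -0.119], TCP at [0.161, -0.604, 0.231] pointing down, gripper open.
Joint ranges: [-3.01, 3.01], [-1.01, 2.22], [0.06, 2.58], [-1.02, 4.17], [0.09, 2.62], [-3.14, 3.14]. Speed limits (rad/s): [2.57, 2.57, 3.14, 3.14, 3.14, 3.14].

## Interface

Orientations are given as a rotation vector (axis times angle).
In Python, from station import ctrl gives the robot as it stands. The module is installed in compiled form; this text tells all that it offers.
- The arm moves only by the tool jog_arm, never from a script. Its argument "deltas" is a list of rows, each a list of 3 entries, a list of its own where there are three numbers: the closure, from -1 (fully open) to 1 (shut), then the shift along the world's x, y, z scaled (see below), then the turn, a rotation vector about the world's x, y, z scaled (see below). A call has 1 to 12 rows; each row is the pose to reach, as a shift and turn from the pose commanded when the call began, turning the shorter way round; what a row does not reach only later rows make up. The controller multiplies each number of a shift by 0.4 m and each number of a turn by 180 degrees. A row lasts 1/12 s, in which the tool goes at most 41.7 mm and 7.16 degrees, less where a joint would pass 70% of its speed; a pose out of reach is approached as far as the arm can. A call with a number of a shift or a turn outside -1 to 1 is refused whole. A call with a gripper value outside its range is refused whole. The fingers move at their own pace and stop on an object; "squeeze" is the grip in N (left out, the last holds). Time passes only in rows, so rows that repeat a pose let the fingers close. It gives the time, the measured TCP pose, the force, the opening and the grip force at its end, in the units of the state.
- ctrl.get_obs(): the state, without advancing time (a new reading comes with each control period).
- ctrl.get_image(name): name is "scene" or "side" or "wrist"; returns the picture (420x560x3 uint8, red, green, blue); there is no depth.
- ctrl.get_calibration(name): a dict with "K" (3x3 intrinsics, pixels), "extrinsics" (4x4, takes a point from world to camera coordinates). Camera axes: x right, y down, z forward; pixel columns grow to the right and rows downward; lengths in m; the calibration is good to about 2 mm. A picture is of the moment at which its call begins: read the wrist's pose just before it. get_calibration takes no time and is no camera call; for the wrist camera it gives the pose at the moment of the call.
- ctrl.finish_job(): hands the job in; it is judged then, once.
The state is a dict: "t": time; "q": joint angles; "dq": joint speeds; "effort": joint torques, N m; "tool_pos": TCP position; "tool_rot": TCP orientation; "contact_force": force on the tool from outside, world axes, zero at the start; "wrist_torque": the same for the moment, N m; "opening": finger opening in m; "grip_force": force on a finger pad.
Only numpy, scipy, OpenCV 4.12 (cv2) and the standard library are available. Lean on these libraries where they do the work, as an engineer would, in place of code of your own. Each camera call takes 0.05 s, during which the arm holds its last target. There are 200 camera calls.

## Task

Two rinsed cups, one blue and one yellow, lie on their sides on the rework bench: turn each one mouth down and hang it fully home on the air dryer's peg of its own colour, in either order, setting them down without dropping them. Only when both are on, push the dryer's red lever fully over to the far side to start the air. Leave the grey cup that is already drying and the other things on the bench where they are.

Things in the scene. Friction and masses are not known exactly. Their poses are not given: they have to be found in the camera images.
- blue_cup: Blue plastic wash cup, a straight round beaker: outside diameter 50, height 70, wall 3, bottom 5 thick, 60 g. It starts lying in a black rest, bottom towards the robot, mouth away and sloping 15 degrees down, mid-axis 69 above the bench. Origin: centre of the outside of its bottom; +z along its axis to the open mouth (at z = +70).
- yellow_cup: Yellow plastic wash cup, a straight round beaker: outside diameter 50, height 70, wall 3, bottom 5 thick, 60 g. It starts lying like the blue one in another rest. Origin: centre of the outside of its bottom; +z along its axis to the open mouth (at z = +70).
- blue_cup_in (a point): Centre of the inner floor of the blue cup (5 from the origin along +z).
- yellow_cup_in (a point): Centre of the inner floor of the yellow cup (5 from the origin along +z).
- blue_peg: Blue drying peg, fixed upright on the dryer's deck: foot disc diameter 62, 6 high; straight body diameter 38 up to 55 above its origin, then a cone to a flat tip of diameter 18 at 80. Origin at the centre of its foot, on the deck; z up. A cup fully home rests with the inside of its bottom on the flat tip, its rim 15 above the deck.
- yellow_peg: Yellow drying peg, fixed upright on the dryer's deck: foot disc diameter 62, 6 high; straight body diameter 38 up to 55 above its origin, then a cone to a flat tip of diameter 18 at 80. Origin at the centre of its foot, on the deck; z up. A cup fully home rests with the inside of its bottom on the flat tip, its rim 15 above the deck.
- blue_peg_tip (a point): Centre of the flat tip of the blue peg.
- yellow_peg_tip (a point): Centre of the flat tip of the yellow peg.
- grey_peg: Grey peg, same size as the others, occupied by the grey cup.
- grey_cup: Grey cup, same size as the others, already mouth down on the grey peg; to be left alone.
- blue_rest: Black rest under a lying cup, fixed: a slab 60 x 46 x 8 sloping 15 degrees down towards +x, its top 45 above the bench at the middle, with two 6 high ribs along it (inner faces 18 off its middle line, outer 23), on a 50 x 36 block. Origin under its centre; its +x is the way the lying cup's mouth points.
- yellow_rest: Black rest under a lying cup, fixed: a slab 60 x 46 x 8 sloping 15 degrees down towards +x, its top 45 above the bench at the middle, with two 6 high ribs along it (inner faces 18 off its middle line, outer 23), on a 50 x 36 block. Origin under its centre; its +x is the way the lying cup's mouth points.
- dryer: Bench air dryer, fixed: low grey housing 110 (x) by 400 (y), its steel deck 80 above the bench. Origin on the bench below the middle peg; the housing runs from y = -240 to +160. Three pegs stand in a row along its y at -105, 0, +105; which colour stands where varies. The lever stands at y = -200.
- air_lever (a joint): Red toggle lever at the dryer's right end, 60 long, on a small block on the deck. 0 = leaning towards the dryer's front (its -x, robot side, off); it swings to 1.0 rad = leaning to the far side (+x of the dryer, on) and stays where it is left.
- air_lever_tip (a point): Tip of the red lever.
- board: Green circuit board 120 x 85, lying flat, about 12 high with its parts; bystander. Origin under its centre.
- flux_bottle: White bottle with red cap, diameter 50, height 130; bystander. Origin under its centre.
- solder_spool: Metal solder spool standing on end, diameter 56, height 46; bystander. Origin under its centre.
- tweezers: Steel tweezers 120 long, 6 high, lying flat; bystander. Origin under the middle.
- screwdriver: Screwdriver with orange handle, 170 long, lying flat; bystander.
Mind the look-alikes: they are no part of the job. Leave any green or turquoise look-alike of the yellow_cup alone.

How it is judged:
On the way, in this order (a step that is already met when the one before it is completed fails the run):
1. one cup hangs mouth down on the peg of its colour (((z of blue_cup_in in the frame of blue_peg between 0.075 and 0.085 m and horizontal distance between blue_cup_in and blue_peg_tip below 0.01 m and angle between blue_cup's own z axis and vertical above 2.99 rad) or (z of yellow_cup_in in the frame of yellow_peg between 0.075 and 0.085 m and horizontal distance between yellow_cup_in and yellow_peg_tip below 0.01 m and angle between yellow_cup's own z axis and vertical above 2.99 rad))), for 0.2 s.
2. both cups hang mouth down on the pegs of their colours (z of blue_cup_in in the frame of blue_peg between 0.075 and 0.085 m and horizontal distance between blue_cup_in and blue_peg_tip below 0.01 m and angle between each of blue_cup, yellow_cup's own z axis and vertical above 2.99 rad and z of yellow_cup_in in the frame of yellow_peg between 0.075 and 0.085 m and horizontal distance between yellow_cup_in and yellow_peg_tip below 0.01 m), for 0.2 s.
3. then the red lever is thrown to the far side (value of joint air_lever above 0.85 rad), for 0.2 s.
At the end, for the whole second after the job is handed in: Blue cup on the blue peg and yellow cup on the yellow peg, each mouth down within 0.15 rad, inner floor within 5 mm of the peg's tip in height and 10 mm sideways, at rest; the lever beyond 0.85 rad (all of step 2 and value of joint air_lever above 0.85 rad and linear speed of each of blue_cup, yellow_cup below 0.03 m/s); the robot touches nothing.
It fails at once if the blue cup is dropped or knocked loose (moving faster than 0.6 m/s with no finger on it) (linear speed of blue_cup above 0.6 m/s and contact force between the fingers and blue_cup below 0.05 N).
It fails at once if the yellow cup is dropped or knocked loose (moving faster than 0.6 m/s with no finger on it) (linear speed of yellow_cup above 0.6 m/s and contact force between the fingers and yellow_cup below 0.05 N).
It fails at once if the grey cup is moved more than 25 mm (distance of grey_cup from where it was at the start of the episode above 0.025 m).
It fails at once if another thing on the bench (board, bottle, spool, tweezers, screwdriver) is moved more than 25 mm (distance of any of board, flux_bottle, solder_spool, tweezers, screwdriver from where it was at the start of the episode above 0.025 m).
It also fails if it takes over 72 s, if anything falls off the work surface, if the arm or the gripper's body presses on something with over 40 N, if the wrist force passes 120 N, or if a joint passes its speed limit or range.

## Working session

There is one attempt and no reset: what is moved stays moved. The work goes in short steps, Python scripts to look and compute and a tool call to move; the robot and the scene stay as the last step left them, time stands still between calls to the robot, and variables do not carry over. Pictures are saved under pics/ and viewed, at most 11 in all, crops included, and the job is handed in when it is done.

Besides the shell and the picture viewer there is one more tool, called after "Call:" as name(argument=value, ...) on one line, values as JSON. jog_arm: Moves the arm, as the interface text tells. Its arguments: {"type":"object","properties":{"deltas":{"type":"array","items":{"type":"array"}},"squeeze":{"type":"number"}},"required":["deltas"]}

```bash
mkdir -p pics; ls; python3 - <<'E'
from station import ctrl
import cv2,numpy as np
o=ctrl.get_obs(); print(o, ctrl.hold_point_z)
for n in("scene","side","wrist"):
    c=ctrl.get_calibration(n); im=ctrl.get_image(n)
    cv2.imwrite(f"pics/{n}0.png",im[:,:,::-1]); print(n,c["K"].round(1).tolist(),c["extrinsics"].round(3).tolist())
E
```

```text
pics
{'t': 0.0, 'q': array([-1.42998078e+00,  5.33697380e-02,  1.61428943e+00, -1.00636439e-05,
        1.47601850e+00, -1.19021688e-01]), 'dq': array([ 0.00047901,  0.00034679, -0.00033231,  0.00053147, -0.0012423 ,
       -0.00082143]), 'effort': array([ 2.13986190e-03, -3.93684912e+01, -3.70175564e+01, -3.29107297e-05,
        6.94330796e-03, -3.42931401e-05]), 'tool_pos': array([ 0.16047303, -0.60339911,  0.23005777]), 'tool_rot': array([-3.11304929e+00, -4.06735557e-01,  5.13885489e-05]), 'contact_force': array([-0.05340242,  0.059489  ,  0.33151044]), 'wrist_torque': array([ 0.04568403, -0.01335278,  0.01189683]), 'grip_force': 0.0, 'opening': 0.08558817506582954} 0.0187
scene [[458.6, 0.0, 287.7], [0.0, 458.6, 209.3], [0.0, 0.0, 1.0]] [[-0.827, 0.562, 0.008, 0.538], [0.448, 0.669, -0.593, -0.172], [-0.339, -0.487, -0.805, 1.481], [0.0, 0.0, 0.0, 1.0]]
side [[421.7, 0.0, 282.1], [0.0, 421.7, 207.8], [0.0, 0.0, 1.0]] [[0.998, -0.066, 0.012, -0.615], [-0.028, -0.575, -0.818, 0.097], [0.061, 0.815, -0.576, 1.012], [0.0, 0.0, 0.0, 1.0]]
wrist [[362.2, 0.0, 282.3], [0.0, 362.2, 208.5], [0.0, 0.0, 1.0]] [[0.258, -0.966, -0.002, -0.623], [-0.923, -0.247, 0.295, -0.039], [-0.286, -0.074, -0.955, 0.38], [0.0, 0.0, 0.0, 1.0]]
```

View pics/scene0.png

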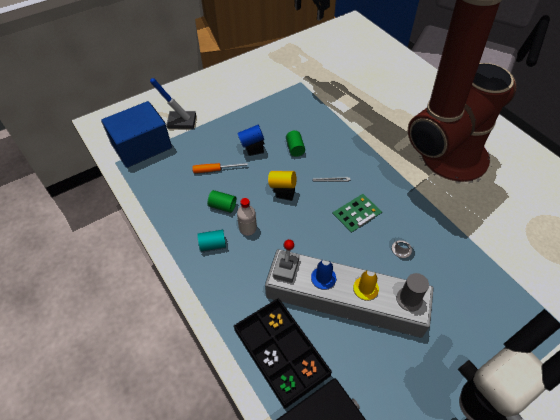

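View pics/side0.png

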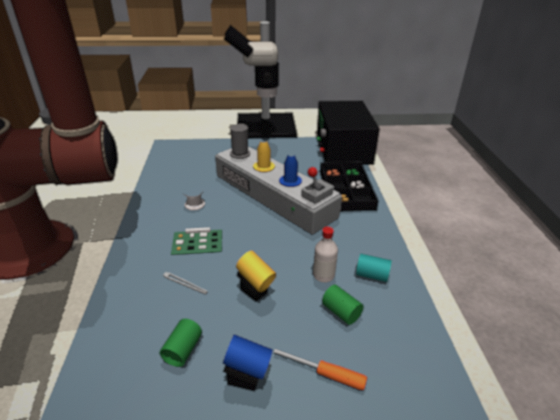

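Scene view: blue cup (251,138), yellow cup (282,184), blue peg (323,275), yellow peg (367,285), grey cup (413,292), red lever knob (289,245). Side view: blue cup (248,357), yellow cup (257,272), blue peg (290,172), yellow peg (264,157), knob (313,172). There are also green and turquoise look-alikes.

```bash
cat > h.py <<'E'
import cv2,numpy as np
from station import ctrl
RNG={'blue':((105,120,50),(128,255,255)),'yellow':((18,140,80),(30,255,255)),'red':((0,160,90),(5,255,255))}
def mask(im,c):
    return cv2.inRange(cv2.cvtColor(im,cv2.COLOR_RGB2HSV),np.array(RNG[c][0]),np.array(RNG[c][1]))
def blobs(im,c,amin=30):
    cs,_=cv2.findContours(cv2.morphologyEx(mask(im,c),cv2.MORPH_CLOSE,np.ones((3,3))),cv2.RETR_EXTERNAL,cv2.CHAIN_APPROX_NONE)
    out=[]
    for k in cs:
        k=cv2.convexHull(k); m=cv2.moments(k)
        if m['m00']>amin: out.append((np.array([m['m10'],m['m01']])/m['m00'],m['m00'],k[:,0]))
    return out
def near(bl,p): return min(bl,key=lambda b:np.hypot(*(b[0]-p)))
def ray(cal,p):
    E=cal['extrinsics'];R=E[:3,:3];C=-R.T@E[:3,3]
    d=R.T@np.linalg.inv(cal['K'])@np.array([p[0],p[1],1]);return C,d/np.linalg.norm(d)
def plane(cal,p,z):
    C,d=ray(cal,p);return C+d*(z-C[2])/d[2]
def tri(c1,p1,c2,p2):
    (A,a),(B,b)=ray(c1,p1),ray(c2,p2)
    s=np.linalg.lstsq(np.c_[a,-b],B-A,rcond=None)[0]
    P,Q=A+s[0]*a,B+s[1]*b;return (P+Q)/2,np.linalg.norm(P-Q)
E
python3 - <<'E'
from h import *
a,b=[cv2.imread(f"pics/{n}0.png")[:,:,::-1].copy() for n in("scene","side")]
ca,cb=ctrl.get_calibration("scene"),ctrl.get_calibration("side")
for n,c,pa,pb in(("bcup","blue",(251,138),(248,357)),("ycup","yellow",(282,184),(257,272)),("bpeg","blue",(323,275),(290,172)),("ypeg","yellow",(367,285),(264,157)),("knob","red",(289,245),(313,172))):
    A,B=near(blobs(a,c),pa),near(blobs(b,c),pb)
    print(n,A[0].round(1),A[1],B[0].round(1),B[1],*tri(ca,A[0],cb,B[0]))
    if 'peg' in n:
        # foot disc extreme left/right at z .083, tip = top pixels at z .16
        for cal,k in((ca,A[2]),(cb,B[2])):
            y=k[:,1].min();t=k[k[:,1]<=y+1].mean(0)
            l,r=k[k[:,0].argmin()],k[k[:,0].argmax()]
            print('  tip',plane(cal,t,.16).round(4),'foot',(plane(cal,(l+r)/2,.084)).round(4),'w',np.linalg.norm(plane(cal,l,.084)-plane(cal,r,.084)).round(3))
    if 'cup' in n:
        for cal,k in((ca,A[2]),(cb,B[2])): print('  ',cv2.minAreaRect(k))
# montage crops
def crop(im,x,y,w,h,s): return cv2.resize(im[y:y+h,x:x+w],None,fx=s,fy=s,interpolation=cv2.INTER_CUBIC)
m=np.hstack([np.vstack([crop(a,225,110,100,100,4)[:300,:],crop(a,260,230,180,110,2.2222222)]) ,np.vstack([crop(b,210,240,100,75,4),crop(b,205,115,150,110,2.6666667)[:245]])]) if 0 else crop(a,260,225,190,110,4)
cv2.imwrite("pics/c1.png",m[:,:,::-1])
E
```

```text
bcup [250.1 135.1] 354.0 [247.6 356.6] 1355.5 [ 0.53332857 -0.38229701  0.07111422] 0.0005956732604616631
   ((250.06211853027344, 135.15087890625), (15.447562217712402, 23.49770164489746), 67.61986541748047)
   ((247.73887634277344, 356.6244201660156), (44.1802978515625, 31.633882522583008), 21.501436233520508)
ycup [281.8 178.8] 405.5 [255.6 270.7] 853.5 [ 0.54958247 -0.18016038  0.07035904] 0.00044821419682921076
   ((281.5, 179.0), (16.0, 27.0), 90.0)
   ((255.75003051757812, 270.7500305175781), (38.890872955322266, 24.041629791259766), 45.0)
bpeg [323.5 275.4] 501.0 [290.3 172.2] 443.0 [0.64889299 0.15200948 0.10415441] 0.0033538943539841164
  tip [0.6541 0.1402 0.16  ] foot [0.6449 0.1445 0.084 ] w 0.06
  tip [0.6454 0.1394 0.16  ] foot [0.6465 0.1469 0.084 ] w 0.058
ypeg [366.3 285.9] 531.5 [263.4 158.4] 388.5 [0.58067687 0.23096275 0.10399566] 0.004401651154240241
  tip [0.5872 0.2184 0.16  ] foot [0.5767 0.2247 0.084 ] w 0.061
  tip [0.5813 0.2136 0.16  ] foot [0.5784 0.2254 0.084 ] w 0.054
knob [288.6 243.8] 54.5 [312.2 171.4] 37.0 [0.69050838 0.05972811 0.16008313] 0.0009710149051010728
```

View pics/c1.png

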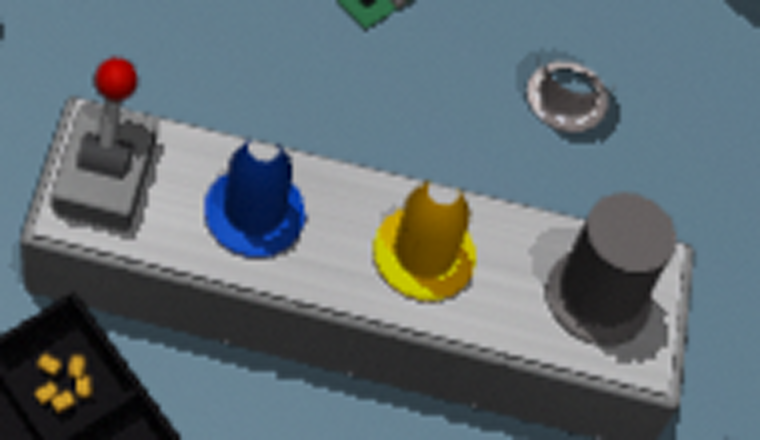

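The pegs come out 0.105 apart and both cups at z≈0.07, as expected. Next I look from above with the wrist camera, the tool turned so its camera faces back.

Call:
jog_arm(deltas=[[-1,[0.65,0.8,0.3],[0,0,0.766]],[-1,[0.65,0.8,0.3],[0,0,0.766]],[-1,[0.65,0.8,0.3],[0,0,0.766]],[-1,[0.65,0.8,0.3],[0,0,0.766]],[-1,[0.65,0.8,0.3],[0,0,0.766]],[-1,[0.65,0.8,0.3],[0,0,0.766]],[-1,[0.65,0.8,0.3],[0,0,0.766]],[-1,[0.65,0.8,0.3],[0,0,0.766]],[-1,[0.65,0.8,0.3],[0,0,0.766]],[-1,[0.65,0.8,0.3],[0,0,0.766]],[-1,[0.65,0.8,0.3],[0,0,0.766]],[-1,[0.65,0.8,0.3],[0,0,0.766]]])

```text
t: 1.15
tool_pos: [0.4226, -0.2816, 0.353]
tool_rot: [1.987, 2.43, 0.001]
contact_force: [0.1, -0.6, 0.6]
opening: 0.0852
grip_force: 0.0
```

Call:
jog_arm(deltas=[[-1,[0,0,0],[0,0,0.287]],[-1,[0,0,0],[0,0,0.287]],[-1,[0,0,0],[0,0,0.287]],[-1,[0,0,0],[0,0,0.287]],[-1,[0,0,0],[0,0,0.287]],[-1,[0,0,0],[0,0,0.287]],[-1,[0,0,0],[0,0,0.287]],[-1,[0,0,0],[0,0,0.287]],[-1,[0,0,0],[0,0,0.287]],[-1,[0,0,0],[0,0,0.287]]])

```text
t: 1.98
tool_pos: [0.4204, -0.2839, 0.3509]
tool_rot: [-0.748, -3.051, -0.0]
contact_force: [0.8, -0.8, 0.3]
opening: 0.0855
grip_force: 0.0
```

```bash
python3 - <<'E'
from h import *
o=ctrl.get_obs(); c=ctrl.get_calibration("wrist"); im=ctrl.get_image("wrist")
np.savez("w1",im=im,K=c["K"],extrinsics=c["extrinsics"])
print(o["t"],o["q"].round(3),o["tool_pos"],o["tool_rot"])
cv2.imwrite("pics/w1.png",im[:,:,::-1])
for k in("blue","yellow"):
    for b in blobs(im,k,300): print(k,b[0].round(1),b[1],plane(c,b[0],.069).round(4))
E
```

```text
1.9833 [-0.741 -0.273  1.718 -0.     1.698 -1.83 ] [ 0.42044373 -0.28390936  0.35094917] [-7.48404324e-01 -3.05059566e+00 -3.68182640e-04]
blue [255.8 273.1] 2266.0 [ 0.5322 -0.38    0.069 ]
yellow [406.4 216.3] 2580.5 [ 0.55   -0.1774  0.069 ]
```

View pics/w1.png

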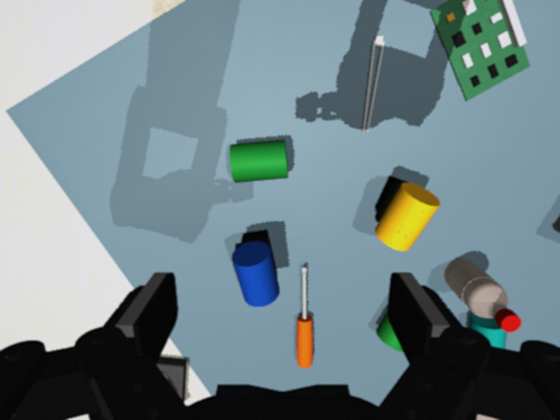

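Wrist view: blue cup (256,273), yellow cup (406,216), the screwdriver beside the blue cup at (305,320), and the bottle at (480,290). I take each cup's axis direction from its two straight silhouette edges.

```bash
cat >> h.py <<'E'
def axis(cal,hull):
    "cylinder axis from its two long silhouette edges"
    (cx,cy),(w,h),ang=cv2.minAreaRect(hull.astype(np.float32))
    t=np.deg2rad(ang+(0 if w>h else 90));u=np.array([np.cos(t),np.sin(t)]);v=np.array([-u[1],u[0]])
    L,S=max(w,h),min(w,h);im=np.zeros((420,560),np.uint8);cv2.fillPoly(im,[hull.astype(np.int32)],255)
    k=cv2.findContours(im,0,cv2.CHAIN_APPROX_NONE)[0][0][:,0]-np.array([cx,cy])
    n=[]
    for s in(1,-1):
        e=k[(abs(k@u)<.22*L)&(s*(k@v)>.25*S)]+np.array([cx,cy])
        l=cv2.fitLine(e.astype(np.float32),cv2.DIST_HUBER,0,.01,.01).ravel()
        p,q=l[2:],l[2:]+30*l[:2];n.append(np.cross(ray(cal,p)[1],ray(cal,q)[1]))
    n=[x/np.linalg.norm(x) for x in n]
    a=np.cross(*n);return a/np.linalg.norm(a),n
E
python3 - <<'E'
from h import *
V={}
w=np.load("w1.npz");V["wrist"]=(w["im"],w)
for n in("scene","side"):V[n]=(cv2.imread(f"pics/{n}0.png")[:,:,::-1].copy(),ctrl.get_calibration(n))
for c,ps in(("blue",dict(wrist=(256,273),scene=(250,135),side=(248,357))),("yellow",dict(wrist=(406,216),scene=(282,179),side=(256,271)))):
    N=[]
    for n,p in ps.items():
        im,cal=V[n];b=near(blobs(im,c),p);a,nn=axis(cal,b[2]);a*=np.sign(a[0]);N+=nn
        print(c,n,a.round(3),'az',np.degrees(np.arctan2(a[1],a[0])).round(1),'el',np.degrees(np.arcsin(a[2])).round(1))
    a=np.linalg.svd(np.array(N))[2][-1];a*=np.sign(a[0]);print(' all az',np.degrees(np.arctan2(a[1],a[0])).round(1),'el',np.degrees(np.arcsin(a[2])).round(1))
    # known el=-15: best az over wrist
    A=np.radians(np.arange(-90,60,.25));D=np.c_[np.cos(A)*.966,np.sin(A)*.966,A*0-.2588]
    print(' el15 az',np.degrees(A[(abs(D@np.array(N).T)).sum(1).argmin()]), 'wrist',np.degrees(A[(abs(D@np.array(N[:2]).T)).sum(1).argmin()]))
    cc=[ (near(blobs(V[n][0],c),p)[0],V[n][1]) for n,p in ps.items()]
    print(' centre', [tri(cc[0][1],cc[0][0],k[1],k[0])[0].round(4).tolist() for k in cc[1:]])
E
```

```text
blue wrist [ 0.879 -0.315 -0.359] az -19.7 el -21.0
blue scene [ 0.73  -0.466 -0.5  ] az -32.6 el -30.0
blue side [ 0.926 -0.307 -0.221] az -18.4 el -12.8
 all az -17.2 el -15.9
 el15 az -17.0 wrist -18.75
 centre [[0.5324, -0.3808, 0.0708], [0.5331, -0.3803, 0.0677]]
yellow wrist [ 0.672 -0.642 -0.368] az -43.7 el -21.6
yellow scene [0.126 0.678 0.724] az 79.5 el 46.4
yellow side [ 0.425 -0.873  0.241] az -64.1 el 13.9
 all az -48.6 el -12.1
 el15 az -47.75 wrist -46.75
 centre [[0.5494, -0.1785, 0.0717], [0.5501, -0.1774, 0.068]]
```

```bash
cat >> h.py <<'E'
from scipy.spatial.transform import Rotation as Ro
def tool(az,el,s):
    "tool rotation: z along az,el (deg), x = s * upward normal"
    a,e=np.radians([az,el]);z=np.array([np.cos(e)*np.cos(a),np.cos(e)*np.sin(a),np.sin(e)])
    n=np.array([0,0,1])-z[2]*z;n/=np.linalg.norm(n);x=s*n
    return np.c_[x,np.cross(z,x),z]
def go(P,R,p0,R0,back=0.):
    "scaled shift, turn to put the grasp point at P (backed off along z)"
    T=P+R[:,2]*(ctrl.hold_point_z-back)
    return ((T-p0)/.4).round(3).tolist(),(Ro.from_matrix(R@R0.T).as_rotvec()/np.pi).round(3).tolist(),T.round(4).tolist()
def cur():
    o=ctrl.get_obs();return o["tool_pos"],Ro.from_rotvec(o["tool_rot"]).as_matrix()
E
python3 - <<'E'
from h import *
p,R=cur();G=tool(-18,-60,-1)
c=np.array([.5327,-.3805,.0695])
a=go(c,G,p,R,.11);print(a);print(go(c,G,np.array(a[2]),G))
print('y',np.degrees(np.arccos(R[:,1]@G[:,1])))
cal=ctrl.get_calibration("scene");print('bottle',plane(cal,(247,232),0),plane(cal,(245,203),.13))
E
```

```text
([0.172, -0.206, -0.506], [-0.065, -0.154, 0.052], [0.4893, -0.3664, 0.1486])
([0.131, -0.042, -0.238], [0.0, 0.0, 0.0], [0.5416, -0.3834, 0.0533])
y 9.565820913342233
bottle [ 0.70792727 -0.1207345   0.        ] [ 0.70309302 -0.1229809   0.13      ]
```

Call:
jog_arm(deltas=[[-1,[0.172,-0.206,-0.506],[-0.065,-0.154,0.052]],[-1,[0.172,-0.206,-0.506],[-0.065,-0.154,0.052]],[-1,[0.172,-0.206,-0.506],[-0.065,-0.154,0.052]],[-1,[0.172,-0.206,-0.506],[-0.065,-0.154,0.052]],[-1,[0.172,-0.206,-0.506],[-0.065,-0.154,0.052]],[-1,[0.172,-0.206,-0.506],[-0.065,-0.154,0.052]],[-1,[0.172,-0.206,-0.506],[-0.065,-0.154,0.052]],[-1,[0.172,-0.206,-0.506],[-0.065,-0.154,0.052]],[-1,[0.172,-0.206,-0.506],[-0.065,-0.154,0.052]],[-1,[0.172,-0.206,-0.506],[-0.065,-0.154,0.052]]])

```text
t: 2.87
tool_pos: [0.4907, -0.3674, 0.1526]
tool_rot: [0.406, 2.586, -0.116]
contact_force: [0.8, -1.1, 0.7]
opening: 0.0853
grip_force: 0.0
```

```bash
python3 - <<'E'
from h import *
p,R=cur();G=tool(-18,-60,-1);print(p,ctrl.get_obs()["q"].round(2))
print(go(np.array([.5327,-.3805,.0695]),G,p,R))
cv2.imwrite("pics/w2.png",ctrl.get_image("wrist")[:,:,::-1])
E
```

```text
[ 0.4906613  -0.36740839  0.15261024] [-0.89 -0.2   2.05  0.37  0.86 -2.33]
([0.127, -0.04, -0.248], [0.002, 0.001, -0.0], [0.5416, -0.3834, 0.0533])
```

View pics/w2.png

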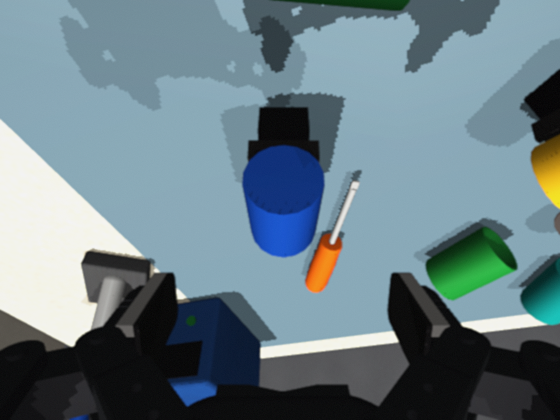

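The blue cup is centred between the fingers at (283,200) and in line with the tool. Advance, close and lift.

Call:
jog_arm(deltas=[[-1,[0.066,-0.021,-0.119],[0,0,0]],[-1,[0.1,-0.032,-0.18],[0,0,0]],[-1,[0.131,-0.042,-0.238],[0,0,0]],[-1,[0.131,-0.042,-0.238],[0,0,0]],[-1,[0.131,-0.042,-0.238],[0,0,0]],[-1,[0.131,-0.042,-0.238],[0,0,0]]], squeeze=30)

```text
t: 3.42
tool_pos: [0.5427, -0.3841, 0.0565]
tool_rot: [0.407, 2.587, -0.114]
contact_force: [0.4, -0.0, 0.6]
opening: 0.0849
grip_force: 0.0
```

Call:
jog_arm(deltas=[[1,[0,0,0],[0,0,0]],[1,[0,0,0],[0,0,0]],[1,[0,0,0],[0,0,0]],[1,[0,0,0],[0,0,0]],[1,[0,0,0],[0,0,0]],[1,[0,0,0],[0,0,0]],[1,[0,0,0],[0,0,0]],[1,[0,0,0],[0,0,0]]], squeeze=30)

```text
t: 4.08
tool_pos: [0.5424, -0.3842, 0.0563]
tool_rot: [0.408, 2.587, -0.114]
contact_force: [-4.0, 2.1, 6.6]
opening: 0.05
grip_force: 30.7
```

Grip holds at opening 0.050. Compute the carrying waypoints.

```bash
cat > way.py <<'E'
from h import *
import sys
def chain(p,G,wps):
    R=G
    for n,P,R2 in wps:
        s,t,T=go(np.array(P),R2,p,R);print(n,s,t,T,'deg',np.degrees(Ro.from_matrix(R2@R.T).magnitude()).round());p,R=np.array(T),R2
rz=lambda d:Ro.from_euler('z',d,degrees=True).as_matrix()
E
python3 - <<'E'
from way import *
G=tool(-18,-60,-1);F=tool(40,-45,1)
chain(np.array([.5416,-.3834,.0533]),G,[("lift",(.5327,-.3805,.22),G),("M1",(.52,-.25,.26),tool(-5,-55,-1)@rz(70)),("M2",(.54,.02,.27),tool(25,-50,1)@rz(-40)),("pre",(.6457,.1457,.225),F),("down",(.6457,.1457,.130),F)])
E
```

```text
lift [-0.0, 0.0, 0.376] [0.0, 0.0, 0.0] [0.5416, -0.3834, 0.2038] deg 0.0
M1 [-0.027, 0.331, 0.102] [0.196, -0.064, -0.258] [0.5307, -0.2509, 0.2447] deg 60.0
M2 [0.05, 0.69, 0.027] [0.23, 0.017, -0.15] [0.5509, 0.0251, 0.2557] deg 49.0
pre [0.262, 0.323, -0.11] [0.14, 0.058, -0.082] [0.6558, 0.1542, 0.2118] deg 31.0
down [0.0, -0.0, -0.238] [0.0, 0.0, 0.0] [0.6558, 0.1542, 0.1168] deg 0.0
```

Call:
jog_arm(deltas=[[1,[0,0,0.06],[0,0,0]],[1,[0,0,0.14],[0,0,0]],[1,[0,0,0.22],[0,0,0]],[1,[0,0,0.3],[0,0,0]],[1,[0,0,0.376],[0,0,0]],[1,[0,0,0.376],[0,0,0]]])

```text
t: 4.58
tool_pos: [0.5445, -0.3862, 0.2149]
tool_rot: [0.405, 2.577, -0.124]
contact_force: [-0.3, -1.2, 1.3]
opening: 0.0497
grip_force: 31.5
```

Call:
jog_arm(deltas=[[1,[-0.027,0.331,0.102],[0.196,-0.064,-0.258]],[1,[-0.027,0.331,0.102],[0.196,-0.064,-0.258]],[1,[-0.027,0.331,0.102],[0.196,-0.064,-0.258]],[1,[-0.027,0.331,0.102],[0.196,-0.064,-0.258]],[1,[-0.027,0.331,0.102],[0.196,-0.064,-0.258]],[1,[-0.027,0.331,0.102],[0.196,-0.064,-0.258]],[1,[-0.027,0.331,0.102],[0.196,-0.064,-0.258]],[1,[-0.027,0.331,0.102],[0.196,-0.064,-0.258]],[1,[-0.027,0.331,0.102],[0.196,-0.064,-0.258]],[1,[-0.027,0.331,0.102],[0.196,-0.064,-0.258]]])

```text
t: 5.42
tool_pos: [0.5303, -0.2507, 0.2442]
tool_rot: [1.576, 2.059, 0.436]
contact_force: [-0.4, -0.6, 0.2]
opening: 0.0498
grip_force: 31.6
```

```bash
python3 - <<'E'
from way import *
p,R=cur();W=tool(-5,-55,-1)@rz(70);o=ctrl.get_obs();print(p,np.degrees(Ro.from_matrix(W@R.T).magnitude()),o["q"].round(2),o["opening"],o["grip_force"])
E
```

```text
[ 0.53028231 -0.25073132  0.24424316] 0.19194366753957098 [-0.74 -0.39  2.07  0.42  1.   -1.15] 0.049823083715060994 31.57162394374609
```

Tracking is exact and the joints are fine. Continue.

Call:
jog_arm(deltas=[[1,[0.05,0.69,0.027],[0.23,0.017,-0.15]],[1,[0.05,0.69,0.027],[0.23,0.017,-0.15]],[1,[0.05,0.69,0.027],[0.23,0.017,-0.15]],[1,[0.05,0.69,0.027],[0.23,0.017,-0.15]],[1,[0.05,0.69,0.027],[0.23,0.017,-0.15]],[1,[0.05,0.69,0.027],[0.23,0.017,-0.15]],[1,[0.05,0.69,0.027],[0.23,0.017,-0.15]],[1,[0.05,0.69,0.027],[0.23,0.017,-0.15]],[1,[0.05,0.69,0.027],[0.23,0.017,-0.15]],[1,[0.05,0.69,0.027],[0.23,0.017,-0.15]]])

```text
t: 6.25
tool_pos: [0.5509, 0.0248, 0.2558]
tool_rot: [2.418, 1.548, 1.031]
contact_force: [0.2, 0.3, 0.1]
opening: 0.05
grip_force: 31.6
```

Call:
jog_arm(deltas=[[1,[0.05,0.06,0.02],[0.14,0.058,-0.082]],[1,[0.1,0.12,0.02],[0.14,0.058,-0.082]],[1,[0.15,0.18,0.0],[0.14,0.058,-0.082]],[1,[0.2,0.25,-0.02],[0.14,0.058,-0.082]],[1,[0.262,0.323,-0.06],[0.14,0.058,-0.082]],[1,[0.262,0.323,-0.08],[0.14,0.058,-0.082]],[1,[0.262,0.323,-0.08],[0.14,0.058,-0.082]],[1,[0.262,0.323,-0.08],[0.14,0.058,-0.082]]])

```text
t: 6.92
tool_pos: [0.6557, 0.1533, 0.2228]
tool_rot: [-2.521, -0.921, -1.039]
contact_force: [0.6, -0.0, -0.6]
opening: 0.0501
grip_force: 32.0
```

```bash
python3 - <<'E'
from way import *
p,R=cur();F=tool(40,-45,1);o=ctrl.get_obs();print(p,np.degrees(Ro.from_matrix(F@R.T).magnitude()),o["q"].round(2))
ims={n:ctrl.get_image(n) for n in("wrist","side","scene")}
for n in ims: np.savez(f"pre_{n}",im=ims[n],**{k:ctrl.get_calibration(n)[k] for k in("K","extrinsics")})
f=lambda im,x,y,w,h,s:cv2.resize(im[y:y+h,x:x+w],None,fx=s,fy=s)
m=np.hstack([f(ims["side"],200,80,190,200,2),f(ims["scene"],240,150,190,200,2)])
cv2.imwrite("pics/p1.png",m[:,:,::-1]);cv2.imwrite("pics/pw1.png",ims["wrist"][:,:,::-1])
E
```

```text
[0.65571505 0.1532837  0.22277723] 0.25408197987935044 [-0.1  -0.16  1.97  0.72  0.87  0.42]
```

View pics/p1.png

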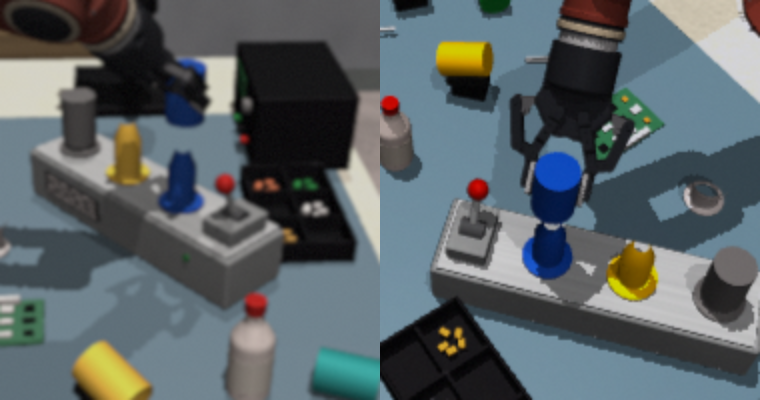

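View pics/pw1.png

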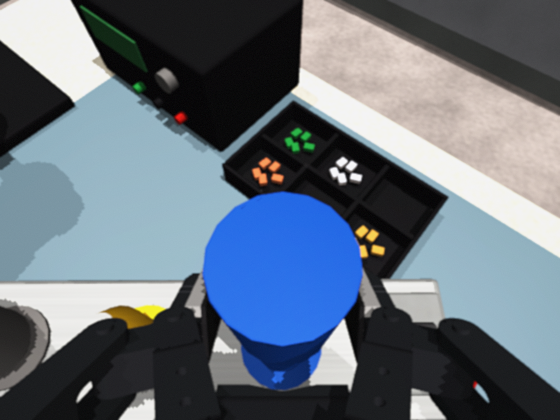

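The cup is mouth down and upright over the blue peg: side (185,95), scene (556,188) in the crop, with the peg at (548,245) below. Descend to just short of home.

Call:
jog_arm(deltas=[[1,[0,0,-0.04],[0,0,0]],[1,[0,0,-0.07],[0,0,0]],[1,[0,0,-0.1],[0,0,0]],[1,[0,0,-0.13],[0,0,0]],[1,[0,0,-0.16],[0,0,0]],[1,[0,0,-0.19],[0,0,0]],[1,[0,0,-0.22],[0,0,0]],[1,[0,0,-0.245],[0,0,0]],[1,[0,0,-0.245],[0,0,0]],[1,[0,0,-0.245],[0,0,0]]])

```text
t: 7.9
tool_pos: [0.6553, 0.1545, 0.1244]
tool_rot: [-2.519, -0.921, -1.038]
contact_force: [0.3, 0.2, -0.3]
opening: 0.0499
grip_force: 32.0
```

Call:
jog_arm(deltas=[[1,[0,0,-0.007],[0,0,0]],[1,[0,0,-0.012],[0,0,0]],[1,[0,0,-0.016],[0,0,0]],[1,[0,0,-0.016],[0,0,0]],[1,[0,0,-0.016],[0,0,0]]])

```text
t: 8.32
tool_pos: [0.6561, 0.1542, 0.1197]
tool_rot: [-2.519, -0.922, -1.042]
contact_force: [-0.8, -0.2, 0.2]
opening: 0.0494
grip_force: 32.0
```

Call:
jog_arm(deltas=[[1,[0,0,-0.005],[0,0,0]],[1,[0,0,-0.009],[0,0,0]],[1,[0,0,-0.009],[0,0,0]],[1,[0,0,-0.009],[0,0,0]]])

```text
t: 8.65
tool_pos: [0.6562, 0.1543, 0.1174]
tool_rot: [-2.518, -0.922, -1.043]
contact_force: [-10.6, -5.6, 8.7]
opening: 0.0501
grip_force: 33.1
```

Call:
jog_arm(deltas=[[1,[-0.004,-0.003,0],[0,0,0]],[1,[-0.006,-0.005,0],[0,0,0]],[1,[-0.006,-0.005,0],[0,0,0]],[1,[-0.006,-0.005,0],[0,0,0]]])

```text
t: 8.98
tool_pos: [0.6545, 0.1525, 0.1174]
tool_rot: [-2.518, -0.921, -1.045]
contact_force: [-0.1, 0.4, 5.7]
opening: 0.0501
grip_force: 32.3
```

```bash
python3 - <<'E'
from h import *
a,b=ctrl.get_image("scene"),ctrl.get_image("wrist")
f=lambda im,x,y,w,h,s:cv2.resize(im[y:y+h,x:x+w],None,fx=s,fy=s,interpolation=cv2.INTER_CUBIC)
cv2.imwrite("pics/p2.png",np.hstack([f(a,280,205,100,100,4),f(b,160,170,240,250,1.6)[:400]])[:,:,::-1])
E
```

```text
(no output)
```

View pics/p2.png

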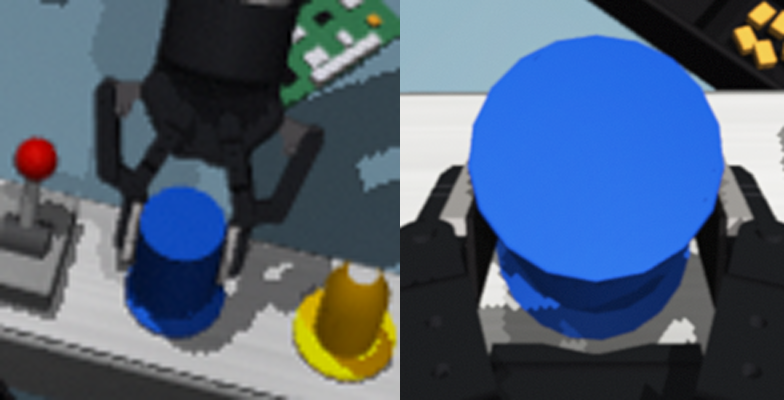

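The lateral load is gone and 5.7 N remains vertical, so the cup is seated: its rim sits just above the foot disc at (175,320). Release and back off along the tool axis.

Call:
jog_arm(deltas=[[0.3,[0,0,0],[0,0,0]],[0,[0,0,0],[0,0,0]],[-1,[0,0,0],[0,0,0]],[-1,[0,0,0],[0,0,0]],[-1,[0,0,0],[0,0,0]],[-1,[0,0,0],[0,0,0]],[-1,[0,0,0],[0,0,0]]])

```text
t: 9.67
tool_pos: [0.6529, 0.1524, 0.1149]
tool_rot: [-2.519, -0.921, -1.039]
contact_force: [-0.4, 0.2, 0.9]
opening: 0.0854
grip_force: 0.0
```

Call:
jog_arm(deltas=[[-1,[-0.025,-0.02,0.033],[0,0,0]],[-1,[-0.06,-0.05,0.078],[0,0,0]],[-1,[-0.1,-0.084,0.13],[0,0,0]],[-1,[-0.15,-0.126,0.196],[0,0,0]],[-1,[-0.203,-0.17,0.265],[0,0,0]],[-1,[-0.203,-0.17,0.265],[0,0,0]]])

```text
t: 10.17
tool_pos: [0.5732, 0.0819, 0.2293]
tool_rot: [-2.52, -0.924, -1.057]
contact_force: [0.2, -0.2, 0.8]
opening: 0.0851
grip_force: 0.0
```

```bash
python3 - <<'E'
from way import *
a,b=ctrl.get_image("scene"),ctrl.get_image("side")
np.savez("after1",a=a,b=b)
for n,im,p in(("scene",a,(323,260)),("side",b,(290,165))):
    k=near(blobs(im,"blue"),p);cal=ctrl.get_calibration(n);ax,_=axis(cal,k[2])
    print(n,k[0],k[1],cv2.boundingRect(k[2]),'axis',ax.round(3))
ca,cb=ctrl.get_calibration("scene"),ctrl.get_calibration("side")
# top disc: topmost & expected top centre projection
for n,cal in(("scene",ca),("side",cb)):
    E=cal["extrinsics"]
    for P in((.6457,.1457,.165),(.6457,.1457,.095),(.6457,.1457,.083)):
        q=cal["K"]@(E[:3,:3]@np.array(P)+E[:3,3]);print(n,P,(q[:2]/q[2]).round(1))
p,R=cur();print(p,R[:,2])
Y=tool(-47,-60,-1);c=np.array([.5498,-.1785,.0695])
# yellow path from here
wps=[("M2",(.50,.03,.27),tool(15,-50,1)@rz(-60)),("M1",(.49,-.10,.26),tool(-20,-55,-1)@rz(60)),("pre",c-.11*Y[:,2],Y),("grasp",c,Y)]
chain(p,R,wps)
E
```

```text
scene [324.09505376 269.98860215] 775.0 (311, 251, 26, 39) axis [0.554 0.566 0.611]
side [290.43420724 167.38177278] 667.5 (280, 149, 21, 37) axis [-0.028 -0.575 -0.818]
scene (0.6457, 0.1457, 0.165) [325.5 259.8]
scene (0.6457, 0.1457, 0.095) [323.3 274.4]
scene (0.6457, 0.1457, 0.083) [323.  276.7]
side (0.6457, 0.1457, 0.165) [290.4 153.1]
side (0.6457, 0.1457, 0.095) [289.8 176.7]
side (0.6457, 0.1457, 0.083) [289.7 180.6]
[0.57261208 0.08347239 0.22391298] [ 0.54238402  0.45467992 -0.70646001]
M2 [-0.153, -0.126, 0.079] [-0.207, -0.079, 0.112] [0.5116, 0.0331, 0.2557] deg 45.0
M1 [-0.029, -0.342, -0.028] [-0.196, 0.033, 0.077] [0.5001, -0.1037, 0.2447] deg 38.0
pre [0.046, -0.104, -0.24] [-0.132, 0.117, 0.135] [0.5187, -0.1451, 0.1486] deg 40.0
grasp [0.094, -0.101, -0.238] [0.0, 0.0, 0.0] [0.5562, -0.1853, 0.0533] deg 0.0
```

Blue's outline matches the home position: top edge at row 251 against about 250 expected in scene, 149 against about 147 in side. On to the yellow cup.

Call:
jog_arm(deltas=[[-1,[-0.153,-0.126,0.079],[-0.207,-0.079,0.112]],[-1,[-0.153,-0.126,0.079],[-0.207,-0.079,0.112]],[-1,[-0.153,-0.126,0.079],[-0.207,-0.079,0.112]],[-1,[-0.153,-0.126,0.079],[-0.207,-0.079,0.112]],[-1,[-0.153,-0.126,0.079],[-0.207,-0.079,0.112]],[-1,[-0.153,-0.126,0.079],[-0.207,-0.079,0.112]],[-1,[-0.153,-0.126,0.079],[-0.207,-0.079,0.112]],[-1,[-0.153,-0.126,0.079],[-0.207,-0.079,0.112]]])

```text
t: 10.93
tool_pos: [0.5104, 0.0354, 0.2513]
tool_rot: [2.172, 1.666, 0.91]
contact_force: [-0.1, -0.1, -0.0]
opening: 0.0852
grip_force: 0.0
```

Call:
jog_arm(deltas=[[-1,[-0.029,-0.342,-0.028],[-0.196,0.033,0.077]],[-1,[-0.029,-0.342,-0.028],[-0.196,0.033,0.077]],[-1,[-0.029,-0.342,-0.028],[-0.196,0.033,0.077]],[-1,[-0.029,-0.342,-0.028],[-0.196,0.033,0.077]],[-1,[-0.029,-0.342,-0.028],[-0.196,0.033,0.077]],[-1,[-0.029,-0.342,-0.028],[-0.196,0.033,0.077]],[-1,[-0.029,-0.342,-0.028],[-0.196,0.033,0.077]],[-1,[-0.029,-0.342,-0.028],[-0.196,0.033,0.077]]])

```text
t: 11.6
tool_pos: [0.4993, -0.1024, 0.2409]
tool_rot: [1.648, 1.957, 0.271]
contact_force: [-0.1, -0.3, -0.1]
opening: 0.0854
grip_force: 0.0
```

```bash
python3 - <<'E'
from way import *
p,R=cur();print(p,ctrl.get_obs()["q"].round(2),'err',np.degrees(Ro.from_matrix((tool(-20,-55,-1)@rz(60))@R.T).magnitude()))
Y=tool(-47,-60,-1);c=np.array([.5498,-.1785,.0695]);print(go(c,Y,p,R,.11))
E
```

```text
[ 0.49931373 -0.10241444  0.24087709] [-0.35 -0.67  2.25 -0.01  0.95 -0.52] err 0.36306039585596783
([0.048, -0.107, -0.231], [-0.132, 0.115, 0.137], [0.5187, -0.1451, 0.1486])
```

Call:
jog_arm(deltas=[[-1,[0.024,-0.052,-0.1],[-0.132,0.115,0.137]],[-1,[0.048,-0.107,-0.15],[-0.132,0.115,0.137]],[-1,[0.048,-0.107,-0.231],[-0.132,0.115,0.137]],[-1,[0.048,-0.107,-0.231],[-0.132,0.115,0.137]],[-1,[0.048,-0.107,-0.231],[-0.132,0.115,0.137]],[-1,[0.048,-0.107,-0.231],[-0.132,0.115,0.137]],[-1,[0.048,-0.107,-0.231],[-0.132,0.115,0.137]],[-1,[0.048,-0.107,-0.231],[-0.132,0.115,0.137]],[-1,[0.048,-0.107,-0.231],[-0.132,0.115,0.137]]])

```text
t: 12.35
tool_pos: [0.5184, -0.1458, 0.1495]
tool_rot: [1.053, 2.425, -0.28]
contact_force: [0.8, -0.1, 0.7]
opening: 0.0852
grip_force: 0.0
```

```bash
python3 - <<'E'
from way import *
p,R=cur();Y=tool(-47,-60,-1);c=np.array([.5498,-.1785,.0695]);print(p,ctrl.get_obs()["q"].round(2),go(c,Y,p,R))
w=ctrl.get_image("wrist");cal=ctrl.get_calibration("wrist");b=near(blobs(w,"yellow"),(280,200));a,_=axis(cal,b[2]);a*=np.sign(a[0])
print(b[0],b[1],plane(cal,b[0],.069),a,np.degrees(np.arctan2(a[1],a[0])))
cv2.imwrite("pics/w3.png",w[:,:,::-1])
E
```

```text
[ 0.5184153  -0.14583699  0.1495116 ] [-0.28 -0.36  2.18 -0.34  0.88 -0.87] ([0.094, -0.099, -0.241], [0.0, 0.001, -0.001], [0.5562, -0.1853, 0.0533])
[282.0712191  203.45389378] 7161.0 [ 0.54529529 -0.17353661  0.069     ] [ 0.67078584 -0.71259755 -0.20555069] -46.731194622625516
```

View pics/w3.png

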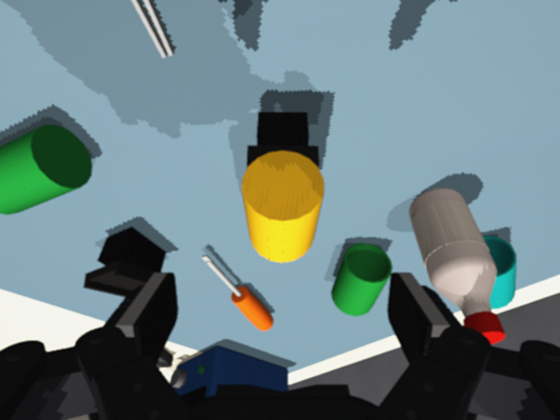

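Yellow cup centred at (282,203), axis azimuth -46.7°, and the fingers are clear of everything. Grasp and lift.

Call:
jog_arm(deltas=[[-1,[0.047,-0.05,-0.119],[0,0,0]],[-1,[0.072,-0.077,-0.18],[0,0,0]],[-1,[0.094,-0.101,-0.238],[0,0,0]],[-1,[0.094,-0.101,-0.238],[0,0,0]],[-1,[0.094,-0.101,-0.238],[0,0,0]],[-1,[0.094,-0.101,-0.238],[0,0,0]]], squeeze=30)

```text
t: 12.9
tool_pos: [0.5566, -0.1863, 0.0561]
tool_rot: [1.05, 2.423, -0.281]
contact_force: [0.1, 0.3, 1.3]
opening: 0.0853
grip_force: 0.0
```

Call:
jog_arm(deltas=[[1,[0,0,0],[0,0,0]],[1,[0,0,0],[0,0,0]],[1,[0,0,0],[0,0,0]],[1,[0,0,0],[0,0,0]],[1,[0,0,0],[0,0,0]],[1,[0,0,0],[0,0,0]],[1,[0,0,0],[0,0,0]],[1,[0,0,0],[0,0,0]]])

```text
t: 13.57
tool_pos: [0.5573, -0.1861, 0.0568]
tool_rot: [1.048, 2.423, -0.282]
contact_force: [-2.9, 2.8, 7.3]
opening: 0.0497
grip_force: 30.8
```

```bash
python3 - <<'E'
from way import *
p,R=cur();print(p)
Y=tool(-47,-60,-1);F=tool(40,-45,1)
chain(np.array([.5562,-.1853,.0533]),Y,[("lift",(.5498,-.1785,.22),Y),("M1",(.50,-.09,.27),tool(-20,-55,-1)@rz(60)),("M2",(.48,.08,.28),tool(15,-50,1)@rz(-60)),("pre",(.5765,.2240,.24),F)])
E
```

```text
[ 0.55733441 -0.1861201   0.05682566]
lift [-0.0, -0.0, 0.376] [0.0, 0.0, 0.0] [0.5562, -0.1853, 0.2038] deg 0.0
M1 [-0.115, 0.229, 0.127] [0.132, -0.117, -0.135] [0.5101, -0.0937, 0.2547] deg 40.0
M2 [-0.046, 0.442, 0.027] [0.196, -0.033, -0.077] [0.4916, 0.0831, 0.2657] deg 38.0
pre [0.238, 0.373, -0.097] [0.207, 0.08, -0.113] [0.5866, 0.2325, 0.2268] deg 45.0
```

Call:
jog_arm(deltas=[[1,[0,0,0.06],[0,0,0]],[1,[0,0,0.14],[0,0,0]],[1,[0,0,0.22],[0,0,0]],[1,[0,0,0.3],[0,0,0]],[1,[0,0,0.376],[0,0,0]],[1,[0,0,0.376],[0,0,0]]])

```text
t: 14.07
tool_pos: [0.5599, -0.1871, 0.2152]
tool_rot: [1.045, 2.412, -0.28]
contact_force: [0.8, -0.0, 1.0]
opening: 0.0499
grip_force: 31.6
```

Call:
jog_arm(deltas=[[1,[-0.115,0.229,0.127],[0.132,-0.117,-0.135]],[1,[-0.115,0.229,0.127],[0.132,-0.117,-0.135]],[1,[-0.115,0.229,0.127],[0.132,-0.117,-0.135]],[1,[-0.115,0.229,0.127],[0.132,-0.117,-0.135]],[1,[-0.115,0.229,0.127],[0.132,-0.117,-0.135]],[1,[-0.115,0.229,0.127],[0.132,-0.117,-0.135]],[1,[-0.115,0.229,0.127],[0.132,-0.117,-0.135]],[1,[-0.115,0.229,0.127],[0.132,-0.117,-0.135]]])

```text
t: 14.73
tool_pos: [0.5096, -0.0944, 0.2552]
tool_rot: [1.634, 1.956, 0.273]
contact_force: [0.5, 0.7, -0.1]
opening: 0.0498
grip_force: 31.7
```

Call:
jog_arm(deltas=[[1,[-0.046,0.442,0.027],[0.196,-0.033,-0.077]],[1,[-0.046,0.442,0.027],[0.196,-0.033,-0.077]],[1,[-0.046,0.442,0.027],[0.196,-0.033,-0.077]],[1,[-0.046,0.442,0.027],[0.196,-0.033,-0.077]],[1,[-0.046,0.442,0.027],[0.196,-0.033,-0.077]],[1,[-0.046,0.442,0.027],[0.196,-0.033,-0.077]],[1,[-0.046,0.442,0.027],[0.196,-0.033,-0.077]],[1,[-0.046,0.442,0.027],[0.196,-0.033,-0.077]]])

```text
t: 15.4
tool_pos: [0.4918, 0.0823, 0.2663]
tool_rot: [2.159, 1.66, 0.91]
contact_force: [-0.3, -0.3, -1.1]
opening: 0.0496
grip_force: 31.7
```

Call:
jog_arm(deltas=[[1,[0.04,0.06,0.02],[0.207,0.08,-0.113]],[1,[0.08,0.12,0.02],[0.207,0.08,-0.113]],[1,[0.12,0.19,0.0],[0.207,0.08,-0.113]],[1,[0.16,0.25,-0.02],[0.207,0.08,-0.113]],[1,[0.2,0.31,-0.06],[0.207,0.08,-0.113]],[1,[0.238,0.373,-0.08],[0.207,0.08,-0.113]],[1,[0.238,0.373,-0.097],[0.207,0.08,-0.113]],[1,[0.238,0.373,-0.097],[0.207,0.08,-0.113]],[1,[0.238,0.373,-0.097],[0.207,0.08,-0.113]],[1,[0.238,0.373,-0.097],[0.207,0.08,-0.113]]])

```text
t: 16.23
tool_pos: [0.5874, 0.2312, 0.2286]
tool_rot: [-2.528, -0.923, -1.043]
contact_force: [0.2, -0.4, -0.9]
opening: 0.0496
grip_force: 31.8
```

```bash
python3 - <<'E'
from way import *
p,R=cur();F=tool(40,-45,1);print(p,ctrl.get_obs()["q"].round(2))
T=np.array([.6529,.1524,.1149])  # measured open pose at blue, unloaded
print(go(np.array([.5756,.2235,.130]),F,p,R))
f=lambda im,x,y,w,h,s:cv2.resize(im[y:y+h,x:x+w],None,fx=s,fy=s)
a,b=ctrl.get_image("side"),ctrl.get_image("scene")
cv2.imwrite("pics/p3.png",np.hstack([f(a,200,80,190,200,2),f(b,260,170,190,200,2)])[:,:,::-1])
E
```

```text
[0.58743423 0.2312203  0.22858557] [ 0.07 -0.33  2.1   0.61  0.79  0.64]
([-0.004, 0.002, -0.28], [0.003, 0.0, 0.0], [0.5857, 0.232, 0.1168])
```

View pics/p3.png

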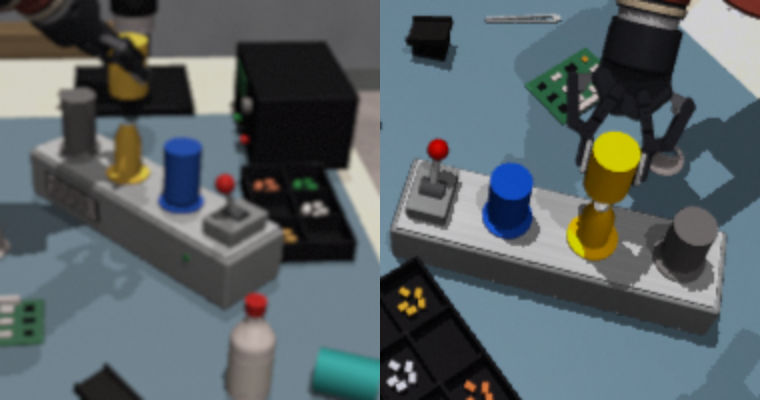

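Blue is home, level with the grey cup, and yellow is upright over the yellow peg at (600,225) in the crop. Descend.

Call:
jog_arm(deltas=[[1,[-0.002,-0.001,-0.04],[0,0,0]],[1,[-0.002,-0.001,-0.07],[0,0,0]],[1,[-0.002,-0.001,-0.1],[0,0,0]],[1,[-0.002,-0.001,-0.13],[0,0,0]],[1,[-0.002,-0.001,-0.16],[0,0,0]],[1,[-0.002,-0.001,-0.19],[0,0,0]],[1,[-0.002,-0.001,-0.22],[0,0,0]],[1,[-0.002,-0.001,-0.25],[0,0,0]],[1,[-0.002,-0.001,-0.25],[0,0,0]],[1,[-0.002,-0.001,-0.25],[0,0,0]]])

```text
t: 17.17
tool_pos: [0.5854, 0.2311, 0.1261]
tool_rot: [-2.529, -0.92, -1.038]
contact_force: [-0.2, 0.3, 0.2]
opening: 0.0497
grip_force: 31.8
```

Call:
jog_arm(deltas=[[1,[0,0,-0.007],[0,0,0]],[1,[0,0,-0.012],[0,0,0]],[1,[0,0,-0.016],[0,0,0]],[1,[0,0,-0.02],[0,0,0]],[1,[0,0,-0.02],[0,0,0]],[1,[0,0,-0.02],[0,0,0]]])

```text
t: 17.67
tool_pos: [0.5862, 0.2312, 0.1198]
tool_rot: [-2.528, -0.921, -1.042]
contact_force: [0.1, -0.7, -0.4]
opening: 0.0499
grip_force: 31.8
```

Call:
jog_arm(deltas=[[1,[0,0,-0.004],[0,0,0]],[1,[0,0,-0.007],[0,0,0]],[1,[0,0,-0.007],[0,0,0]],[1,[0,0,-0.007],[0,0,0]]])

```text
t: 18.0
tool_pos: [0.5866, 0.2313, 0.1177]
tool_rot: [-2.527, -0.921, -1.043]
contact_force: [-1.5, -0.2, 2.7]
opening: 0.0495
grip_force: 31.9
```

Contact at the same height as blue. Release and back off.

Call:
jog_arm(deltas=[[1,[0,0,-0.002],[0,0,0]],[0.3,[0,0,-0.002],[0,0,0]],[0,[0,0,-0.002],[0,0,0]],[-1,[0,0,-0.002],[0,0,0]],[-1,[0,0,-0.002],[0,0,0]],[-1,[0,0,-0.002],[0,0,0]],[-1,[0,0,-0.002],[0,0,0]],[-1,[0,0,-0.002],[0,0,0]]])

```text
t: 18.67
tool_pos: [0.5859, 0.2311, 0.1156]
tool_rot: [-2.528, -0.921, -1.04]
contact_force: [-0.3, 0.4, -0.0]
opening: 0.0855
grip_force: 0.0
```

Call:
jog_arm(deltas=[[-1,[-0.025,-0.02,0.033],[0,0,0]],[-1,[-0.06,-0.05,0.078],[0,0,0]],[-1,[-0.1,-0.084,0.13],[0,0,0]],[-1,[-0.15,-0.126,0.196],[0,0,0]],[-1,[-0.203,-0.17,0.265],[0,0,0]],[-1,[-0.203,-0.17,0.265],[0,0,0]]])

```text
t: 19.17
tool_pos: [0.5062, 0.1614, 0.2316]
tool_rot: [-2.526, -0.923, -1.063]
contact_force: [0.9, 0.2, 1.9]
opening: 0.0852
grip_force: 0.0
```

```bash
python3 - <<'E'
from way import *
p,R=cur();print(p)
a,b=ctrl.get_image("scene"),ctrl.get_image("side");ca,cb=ctrl.get_calibration("scene"),ctrl.get_calibration("side")
A,B=near(blobs(a,"red",20),(289,245)),near(blobs(b,"red",20),(313,172));K,_=tri(ca,A[0],cb,B[0]);print('knob',K,_)
f=lambda im,x,y,w,h,s:cv2.resize(im[y:y+h,x:x+w],None,fx=s,fy=s)
cv2.imwrite("pics/p4.png",np.hstack([f(b,200,80,190,200,2),f(a,260,170,190,200,2)])[:,:,::-1])
dx=np.array([.762,.648,0]);F=tool(40,-45,1)
for n,d,z in(("above-before",-.06,.28),("before",-.06,.15),("after",.06,.15)):
    T=K+dx*d;T[2]=z;print(n,T)
E
```

```text
[0.50615352 0.16140113 0.23159625]
knob [0.69032781 0.05956002 0.1597909 ] 0.0005923467839260928
above-before [0.64460781 0.02068002 0.28      ]
before [0.64460781 0.02068002 0.15      ]
after [0.73604781 0.09844002 0.15      ]
```

View pics/p4.png

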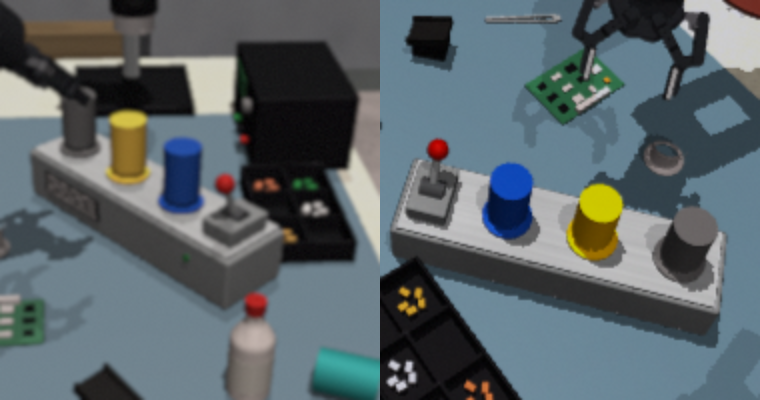

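Both cups are home, level with the grey one: blue at (182,170) and yellow at (128,145) in the side crop. The knob is still at (0.690,0.060,0.160). Close the fingers and go in front of the lever.

Call:
jog_arm(deltas=[[1,[0.09,-0.09,0],[0,0,0]],[1,[0.15,-0.15,0],[0,0,0]],[1,[0.2,-0.2,0],[0,0,0]],[1,[0.28,-0.27,0],[0,0,0]],[1,[0.36,-0.34,0],[0,0,0]],[1,[0.36,-0.34,-0.06],[0,0,0]],[1,[0.36,-0.34,-0.13],[0,0,0]],[1,[0.36,-0.34,-0.2],[0,0,0]],[1,[0.36,-0.34,-0.22],[0,0,0]],[1,[0.36,-0.34,-0.22],[0,0,0]],[1,[0.36,-0.34,-0.22],[0,0,0]]])

```text
t: 20.18
tool_pos: [0.6486, 0.0278, 0.1328]
tool_rot: [-2.527, -0.92, -1.038]
contact_force: [0.0, -0.3, 0.6]
opening: -0.0
grip_force: 0.0
```

```bash
python3 - <<'E'
from way import *
p,R=cur();print(p,R[:,2])
dx=np.array([.762,.648,0]);dy=np.array([-.648,.762,0]);L=np.array([.707,.0725,0])
print('d',(p-L)@dx,'lat',(p-L)@dy)
E
```

```text
[0.64863467 0.02784879 0.13275417] [ 0.53917544  0.45024897 -0.7117343 ]
d -0.07340836655044075 lat 0.003796516404697102
```

Call:
jog_arm(deltas=[[1,[0.03,0.015,0.018],[0,0,0]],[1,[0.055,0.035,0.018],[0,0,0]],[1,[0.075,0.052,0.018],[0,0,0]],[1,[0.095,0.069,0.018],[0,0,0]],[1,[0.115,0.086,0.018],[0,0,0]],[1,[0.132,0.1,0.018],[0,0,0]],[1,[0.15,0.115,0.018],[0,0,0]],[1,[0.168,0.13,0.018],[0,0,0]],[1,[0.168,0.13,0.018],[0,0,0]],[1,[0.168,0.13,0.018],[0,0,0]]])

```text
t: 21.02
tool_pos: [0.7162, 0.0798, 0.1409]
tool_rot: [-2.527, -0.921, -1.041]
contact_force: [0.1, -0.1, -0.4]
opening: -0.0001
grip_force: 0.3
```

```bash
cat > knob.py <<'E'
from way import *
dx=np.array([.762,.648,0]);K0=np.array([.6904,.0596,.16])
a,b=ctrl.get_image("scene"),ctrl.get_image("side");ca,cb=ctrl.get_calibration("scene"),ctrl.get_calibration("side")
for n,im,cal,p in(("scene",a,ca,(285,255)),("side",b,cb,(325,165))):
    for k in blobs(im,"red",8): print(n,k[0].round(1),k[1],((plane(cal,k[0],.16)-K0)@dx).round(4))
E
python3 knob.py
```

```text
scene [282.7 261.6] 68.0 0.0501
scene [244.5 201.1] 36.5 -0.0928
scene [298.  173.5] 34.5 -0.2196
scene [485.  152.5] 22.5 -0.4354
scene [439.3 156.8] 876.5 -0.3841
scene [502.3  98.6] 119.5 -0.6836
scene [388.6  82.8] 8724.0 -0.6626
side [327.3 231.9] 74.0 -0.1504
side [327.3 163.6] 34.0 0.0562
```

The knob has moved about 53 mm of roughly 57. Push a little further.

Call:
jog_arm(deltas=[[1,[0.006,0.005,0],[0,0,0]],[1,[0.012,0.01,0],[0,0,0]],[1,[0.018,0.015,0],[0,0,0]],[1,[0.018,0.015,0],[0,0,0]],[1,[0.018,0.015,0],[0,0,0]]])

```text
t: 21.53
tool_pos: [0.72, 0.0821, 0.138]
tool_rot: [-2.533, -0.925, -1.03]
contact_force: [-24.9, -18.0, 6.2]
opening: -0.0
grip_force: 15.6
```

```bash
python3 knob.py | grep -E "scene.*28[0-9]\.|side.*32[0-9]"
```

```text
scene [282.5 262.8] 66.0 0.0534
side [327.3 231.9] 73.5 -0.1504
side [328.2 163.2] 27.0 0.0595
```

At the hard stop, with 31 N reaction. Back off and clear everything.

Call:
jog_arm(deltas=[[1,[-0.05,-0.043,0.01],[0,0,0]],[1,[-0.11,-0.095,0.03],[0,0,0]],[1,[-0.17,-0.145,0.08],[0,0,0]],[1,[-0.24,-0.2,0.16],[0,0,0]],[1,[-0.3,-0.25,0.24],[0,0,0]],[1,[-0.3,-0.25,0.3],[0,0,0]],[1,[-0.3,-0.25,0.3],[0,0,0]],[1,[-0.3,-0.25,0.3],[0,0,0]],[1,[-0.3,-0.25,0.3],[0,0,0]],[1,[-0.3,-0.25,0.3],[0,0,0]],[1,[-0.3,-0.25,0.3],[0,0,0]],[1,[-0.3,-0.25,0.3],[0,0,0]]])

```text
t: 22.63
tool_pos: [0.603, -0.0142, 0.2596]
tool_rot: [-2.527, -0.92, -1.038]
contact_force: [-0.2, 0.9, 0.2]
opening: 0.0
grip_force: 0.0
```

```bash
python3 knob.py | grep -E "scene.*28[0-9]\.|side.*32[0-9]"; python3 - <<'E'
from h import *
A=np.load("after1.npz")
a,b=ctrl.get_image("scene"),ctrl.get_image("side")
for c,p,q in(("blue",(324,268),(290,167)),("yellow",(367,280),(264,152))):
    print(c,*[cv2.boundingRect(near(blobs(i,c),r)[2]) for i,r in((a,p),(b,q))])
print(ctrl.get_obs()["contact_force"])
E
```

```text
scene [282.5 262.6] 65.0 0.0529
side [327.3 231.9] 74.0 -0.1504
side [326.5 164.2] 59.0 0.0523
blue (311, 251, 26, 39) (280, 149, 21, 37)
yellow (353, 262, 29, 38) (254, 141, 20, 31)
[ 0.13426852 -0.30278205 -0.45668047]
```

The knob rests at the same height as at the start (both views agree), so the lever is fully over. The cups have not moved since placing, and nothing touches the robot.

```bash
python3 -c "
from station import ctrl
print(ctrl.finish_job())"
```

```text
the job is handed in; nothing more can be done
None
```

Both cups are mouth down and home on the pegs of their own colour, the red lever was pushed to its far stop, and the job is handed in at about 23 s; no verdict was returned.

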